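Tip the mortise lock over and push it home to the strip

ROBOT

A 6-joint arm with a two-finger parallel gripper is mounted at the origin on the work surface. World frame = base frame: x ahead of the robot, y to its left, z up, the work surface at z = 0. Lengths are in mm, angles in rad, forces in N, time in s.
With the tool pointing down it reaches from about 300 to 1000 mm from the base axis. Payload 5.1 kg.
Tool frame: the origin (TCP) lies at the very end of the fingers, on their centre line; the grasp point (between the pads) lies 19 mm behind it (bot.hold_point_z is the distance from the TCP to the grasp point, in mm); z points along the fingers, y is the line along which they close (so a half turn about z gives the same grasp; the last joint's range is limited). The gripper opens to 95 mm and grips with 3 to 60 N. Pads are 20 mm wide; open, the fingers measure 119 mm over their backs; the gripper's body (75 mm by 180 mm) begins 59 mm behind the grasp point.
Start: joints at [-1.336, 0.124, 1.65, -0, 1.367, -0.083], TCP at [203.078, -617.45, 214.656] pointing down, gripper open.
Joint ranges: [-2.61, 2.61], [-1.02, 2.33], [0.03, 2.71], [-1.35, 4.49], [0.32, 2.68], [-2.91, 2.91]. Speed limits (rad/s): [2.57, 2.57, 3.14, 3.14, 3.14, 3.14].

INTERFACE

Orientations are given as a rotation vector (axis times angle).
In Python, from plant import bot, imaging, ticket gives the robot as it stands.
- The arm moves only by the shell command python3 -m creep 'ROWS' [FORCE]. ROWS is JSON, a list of rows, each an object of numbers: "grip": the finger opening in m, from 0 to 0.0951; "x", "y", "z": the shift along the world's x, y, z in m; "rx", "ry", "rz": the turn, a rotation vector about the world's x, y, z in degrees. A call has 1 to 12 rows; each row shifts and turns the commanded pose from where the row before left it; what a row does not reach is not made up. A row lasts 1/8 s, in which the tool goes at most 62.5 mm and 10.7 degrees, less where a joint would pass 70% of its speed; a pose out of reach is approached as far as the arm can. A call is refused whole if a number of a shift passes 0.0625 or a number of a turn 10.7, either way. A call with a gripper value outside its range is refused whole. The fingers move at their own pace and stop on an object; FORCE is the grip in N (left out, the last holds). Time passes only in rows, so rows that do not move let the fingers close. It gives the time, the measured TCP pose, the force, the opening and the grip force at its end, in the units of the state.
- bot.sense(): the state, without advancing time (a new reading comes with each control period).
- imaging.capture(name): name is "side" or "top" or "wrist"; returns (picture, depth): 480x640x3 uint8, blue, green, red; 480x640 float32, mm along the optical axis (not along the pixel's ray), 0 where there is no reading.
- imaging.camera_params(name): a dict with "intrinsics" (3x3 intrinsics, pixels), "cam_to_world" (4x4, takes a point from camera to world coordinates). Camera axes: x right, y up, looking along -z (the intrinsics and any distortion apply to the point x, -y, -z); pixel columns grow to the right and rows downward; lengths in mm; the calibration is good to about 2 mm. A picture is of the moment at which its call begins: read the wrist's pose just before it. camera_params takes no time and is no camera call; for the wrist camera it gives the pose at the moment of the call.
- ticket.sign_off(): hands the job in; it is judged then, once.
The state is a dict: "time_s": time; "q": joint angles; "dq": joint speeds; "joint_torque": joint torques, N m; "ee_pos": TCP position; "orientation": TCP orientation; "contact_force": force on the tool from outside, world axes, zero at the start; "wrist_torque": the same for the moment, N m; "grip_width": opening from 0.0 (shut) to 1.0 (fully open); "grasp_force": force on a finger pad.
Only numpy, scipy, OpenCV 4.12 (cv2) and the standard library are available. Lean on these libraries where they do the work, as an engineer would, in place of code of your own. Each camera call takes 0.05 s, during which the arm holds its last target. There are 200 camera calls.

TASK

The brass mortise lock body has been left standing on edge. Push it over backwards, away from the robot, so that it lies flat on the shelf with its key cylinder facing up, then push it along the shelf until its forend (the long face plate) lies fully and squarely against the front of the black magnetic strip. Only push it, never pick it up, leave the drill guide and the plates on the strip where they are, and finish clear of everything.

Things in the scene. Friction and masses are not known exactly. Their poses are not given: they have to be found in the camera images.
- lock: Brass mortise lock body, loose, about 0.75 kg. Case 22 mm thick (own x), 150 long (y), 88 high (z), standing on its narrow back edge; forend plate on top. Origin: centre of the 22 x 150 mm back edge, i.e. of the underside while standing; once lying, centre of the near end face, 11 mm above the shelf. At the start z is up and own -x faces the robot, turned up to 0.35 rad.
- lock_mid (a point): Centre of the lock body, 45.5 mm from back edge and forend, mid-thickness: 45 mm above the shelf standing, 11 mm lying flat. Standing, it is bare above 55 mm; pushed near its top it tips about its far lower edge and falls by itself past a lean of about 14 degrees, pushed low it slides.
- forend (a point): Centre of the outer face of the forend, a brass plate 190 mm long (own y), 22 mm wide and 3 mm thick on top of the standing lock; 91 mm from the back edge along the lock's own z. Axes as the lock's.
- cylinder (a point): Middle of the outer end of the steel key cylinder, which sticks out 10 mm from the lock's own -x side (the robot's side) and from no other, 44 mm above the back edge, covering own y from -26 to -58 mm. Axes as the lock's.
- strip: Black magnetic strip, a straight bar fixed on the shelf near its far edge, 40 mm deep, 620 mm long, 24 mm high. Origin: centre of its underside. x points away from the robot across the bar, y along it.
- strip_front (a point): Middle of the strip's front face (the one towards the robot), 12 mm above the shelf; axes as the strip's: x points into the bar, square to that face.
- guide: Red plastic drill guide, loose on the shelf to the left of the lock: base 60 x 70 x 12 mm with a 26 x 30 mm tower, 48 mm high in all. Origin: centre of its underside. To be left alone.
- leaf_a: Steel hinge leaf 100 x 28 x 4 mm with three 8 mm knuckles along its far edge, lying loose on top of the strip. Origin: centre of its underside. To be left alone.
- leaf_b: Steel hinge leaf 100 x 28 x 4 mm with two 8 mm knuckles along its far edge, lying loose on top of the strip. Origin: centre of its underside. To be left alone.
- strike: Steel strike plate 120 x 26 x 4 mm with two dark bolt openings, lying loose on top of the strip. Origin: centre of its underside. To be left alone.
There are look-alikes about, which are no part of the job. Of the things like the lock, leave any that is purple or red; of the rest the smaller one is meant.

How it is judged (in metres and radians):
On the way, in this order (a step that is already met when the one before it is completed fails the run):
1. the lock body has been tipped over and lies flat, key cylinder up (angle between lock's own x axis and vertical above 3.04 rad and height (world z) of lock_mid below 0.017 m), for 0.2 s.
2. lying flat, its forend is pushed squarely against the strip (all of step 1 and x of forend in the frame of strip_front between -0.005 and 0.005 m and angle between the z axis of lock and the x axis of strip, either way round below 0.05 rad), for 0.2 s.
At the end, for the whole second after the job is handed in: The lock lies flat on the shelf, key cylinder up (within 0.1 rad), its forend's middle within 5 mm of the strip's front face and parallel to it within 0.05 rad, at rest; drill guide, hinge leaves and strike plate within 20 mm of where they started (all of step 2 and linear speed of lock below 0.01 m/s and distance of each of guide, leaf_a, leaf_b, strike from where it was at the start of the episode below 0.02 m); the robot touches nothing.
It fails at once if the lock body is lifted off the shelf (height (world z) of lock_mid above 0.06 m or (angle between lock's own x axis and vertical above 2.95 rad and height (world z) of lock_mid above 0.03 m)).
It fails at once if the drill guide is disturbed (moved over 20 mm) (distance of guide from where it was at the start of the episode above 0.02 m).
It fails at once if a plate on the strip is disturbed (moved over 20 mm) (distance of any of leaf_a, leaf_b, strike from where it was at the start of the episode above 0.02 m).
It also fails if it takes over 43 s, if anything falls off the work surface, if the arm or the gripper's body presses on something with over 40 N, if the wrist force passes 120 N, or if a joint passes its speed limit or range.

## Working session

There is one attempt and no reset: what is moved stays moved. The work goes in short steps, Python scripts to look and compute and a shell command to move; the robot and the scene stay as the last step left them, time stands still between calls to the robot, and variables do not carry over. Pictures are saved under pics/ and viewed, at most 10 in all, crops included, and the job is handed in when it is done.

```bash
ls; mkdir -p pics
python3 - <<'E'
from plant import bot, imaging
import cv2,numpy as np
for n in("top","side"):
    p,d=imaging.capture(n); cv2.imwrite(f"pics/{n}0.png",p); np.save(f"{n}0.npy",d)
    c=imaging.camera_params(n); print(n,np.round(c["intrinsics"],1).tolist(),np.round(c["cam_to_world"],3).tolist(),[k for k in c])
s=bot.sense();print(s["ee_pos"],s["orientation"],s["time_s"])
E
```

```text
pics
top [[439.0, 0.0, 320.6], [0.0, 439.0, 243.6], [0.0, 0.0, 1.0]] [[0.002, 0.999, -0.05, 470.749], [-1.0, 0.002, 0.001, 100.127], [0.001, 0.05, 0.999, 963.651], [0.0, 0.0, 0.0, 1.0]] ['intrinsics', 'cam_to_world']
side [[589.2, 0.0, 317.7], [0.0, 589.2, 236.1], [0.0, 0.0, 1.0]] [[-0.951, 0.228, -0.207, 228.227], [-0.308, -0.69, 0.655, 989.601], [0.007, 0.687, 0.727, 1094.755], [0.0, 0.0, 0.0, 1.0]] ['intrinsics', 'cam_to_world']
[ 202.95715562 -616.89440018  213.51088362] [-3.10015513e+00 -4.96821909e-01  1.83899026e-04] 0.1
```

View pics/top0.png

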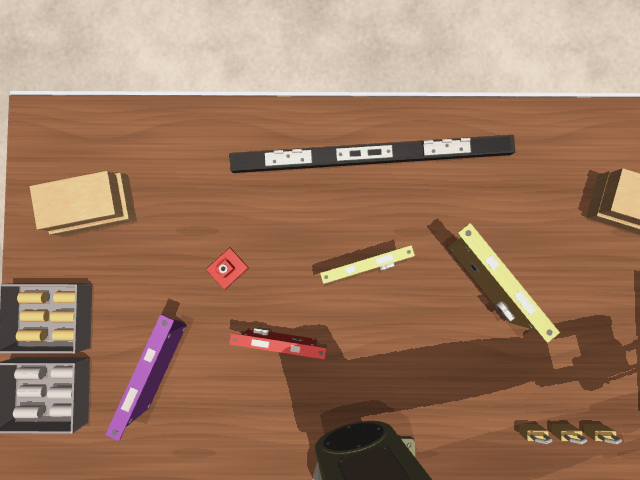

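View pics/side0.png

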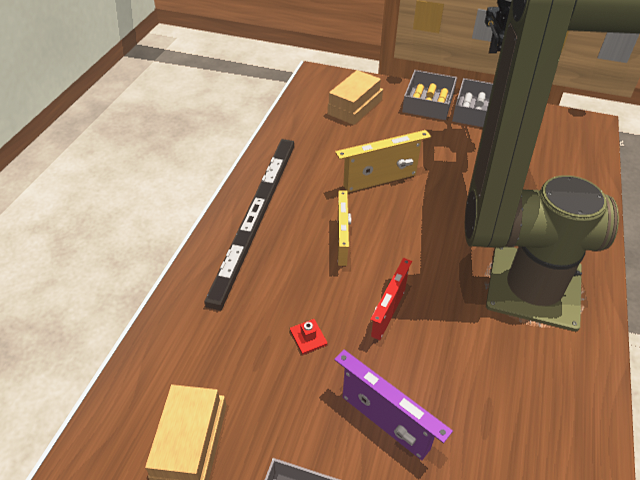

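Top view, candidates: small yellow lock (367,265), large yellow (508,282), red (278,345) and purple (145,377). The smaller yellow one is meant. The strip runs from (230,162) to (514,145) and the guide is at (227,268).

```bash
cat > h.py <<'E'
import cv2,numpy as np
from plant import bot,imaging
def ray(n,uv,z):
    c=imaging.camera_params(n);K=np.array(c["intrinsics"]);T=np.array(c["cam_to_world"])
    uv=np.atleast_2d(np.float64(uv)); r=np.c_[uv,np.ones(len(uv))]@np.linalg.inv(K).T
    d=(r*[1,-1,-1])@T[:3,:3].T; o=T[:3,3]
    return o+d*((z-o[2])/d[:,2])[:,None]
def rect(mask,n,z,roi):
    m=np.zeros_like(mask);x0,y0,x1,y1=roi;m[y0:y1,x0:x1]=mask[y0:y1,x0:x1]
    cs,_=cv2.findContours(m,cv2.RETR_EXTERNAL,cv2.CHAIN_APPROX_NONE);c=max(cs,key=cv2.contourArea)
    P=ray(n,c[:,0]+0.,z)[:,:2].astype(np.float32)
    return cv2.minAreaRect(P),P
def show(r):
    b=cv2.boxPoints(r);e=[b[1]-b[0],b[2]-b[1]];l=max(e,key=np.linalg.norm)
    if l[1]<0:l=-l
    a=np.arctan2(-l[0],l[1])   # yaw of the y axis
    return np.round(r[0],1),np.round(r[1],1),round(float(a),4)
E
python3 - <<'E'
from h import *
p=cv2.imread("pics/top0.png");h=cv2.cvtColor(p,cv2.COLOR_BGR2HSV)
y=cv2.inRange(h,(20,40,170),(40,255,255)); y=cv2.morphologyEx(y,cv2.MORPH_CLOSE,np.ones((9,9)))
r,_=rect(y,"top",91,(310,230,425,300));print("small",show(r))
r,_=rect(y,"top",91,(440,215,570,350));print("large",show(r))
k=cv2.inRange(h,(0,0,0),(180,255,75));k=cv2.morphologyEx(k|cv2.inRange(h,(0,0,150),(180,40,255)),cv2.MORPH_CLOSE,np.ones((5,5)))
r,P=rect(k,"top",24,(220,120,525,180));print("strip",show(r))
# front edge: ray on z=0 for lowest pixel per column
ys=[];
for u in range(235,512,4):
    v=np.where(k[120:182,u])[0]; ys.append((u,120+v.max()+.5))
W=ray("top",ys,0); f=np.polyfit(W[:,1],W[:,0],1);print("front z0 x=",f, "yaw",-np.arctan(f[0]))
print("guide",ray("top",[227,268],12))
cv2.imwrite("pics/crop.png",cv2.resize(p[225:305,300:440],None,fx=5,fy=5))
s=cv2.imread("pics/side0.png");cv2.imwrite("pics/crop.png",np.hstack([cv2.resize(p[225:305,310:430],(480,320)),cv2.resize(s[180:280,310:380],(300,428))[:320]]))
E
```

```text
small (array([473.6,   6.8]), array([ 23. , 190.6]), 0.2971)
large (array([ 438.5, -273. ]), array([278.2,  33.2]), -0.8955)
strip (array([712.6, -11.7]), array([ 43.9, 617.9]), 0.0683)
front z0 x= [-6.76283265e-02  6.95852137e+02] yaw 0.06752550707223834
guide [[464.74145677 301.41012411  12.        ]]
```

View pics/crop.png

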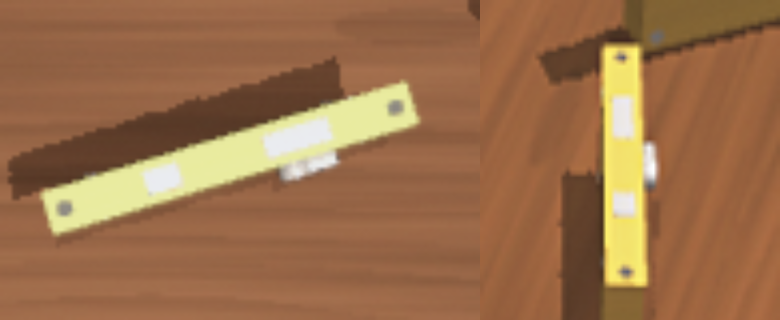

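The crop confirms it: small yellow lock, 190 mm forend, cylinder on the robot's side. The tool's yaw already nearly matches the lock's, so I'll go behind it with open fingers.

```bash
python3 -m creep '[{"x":0.018,"y":0.0505,"grip":0.095,"rz":-0.1},{"x":0.018,"y":0.0505,"rz":-0.1},{"x":0.018,"y":0.0505,"rz":-0.1},{"x":0.018,"y":0.0505,"rz":-0.1},{"x":0.018,"y":0.0505,"rz":-0.1},{"x":0.018,"y":0.0505,"rz":-0.1},{"x":0.018,"y":0.0505,"rz":-0.1},{"x":0.018,"y":0.0505,"rz":-0.1},{"x":0.018,"y":0.0505,"rz":-0.1},{"x":0.018,"y":0.0505,"rz":-0.1},{"x":0.017,"y":0.0505,"rz":-0.1},{"x":0.016,"y":0.0505,"rz":-0.1}]'
```

```text
schema error: expected keys grip, x, y, z, rx, ry, rz
```

```bash
python3 -m creep '[{"grip":0.095,"x":0.018,"y":0.0505,"z":0,"rx":0,"ry":0,"rz":-0.1},{"grip":0.095,"x":0.018,"y":0.0505,"z":0,"rx":0,"ry":0,"rz":-0.1},{"grip":0.095,"x":0.018,"y":0.0505,"z":0,"rx":0,"ry":0,"rz":-0.1},{"grip":0.095,"x":0.018,"y":0.0505,"z":0,"rx":0,"ry":0,"rz":-0.1},{"grip":0.095,"x":0.018,"y":0.0505,"z":0,"rx":0,"ry":0,"rz":-0.1},{"grip":0.095,"x":0.018,"y":0.0505,"z":0,"rx":0,"ry":0,"rz":-0.1},{"grip":0.095,"x":0.018,"y":0.0505,"z":0,"rx":0,"ry":0,"rz":-0.1},{"grip":0.095,"x":0.018,"y":0.0505,"z":0,"rx":0,"ry":0,"rz":-0.1},{"grip":0.095,"x":0.018,"y":0.0505,"z":0,"rx":0,"ry":0,"rz":-0.1},{"grip":0.095,"x":0.018,"y":0.0505,"z":0,"rx":0,"ry":0,"rz":-0.1},{"grip":0.095,"x":0.017,"y":0.0505,"z":0,"rx":0,"ry":0,"rz":-0.1},{"grip":0.095,"x":0.016,"y":0.0505,"z":0,"rx":0,"ry":0,"rz":-0.1}]'
```

```text
time_s: 1.6
ee_pos: [416.1, -9.7, 214.5]
orientation: [3.107, 0.465, 0.0]
contact_force: [0.2, 0.1, 0.4]
grip_width: 0.999
grasp_force: 0.0
```

```bash
python3 -m creep '[{"grip":0.095,"x":0,"y":0,"z":-0.04,"rx":0,"ry":0,"rz":0},{"grip":0.095,"x":0,"y":0,"z":-0.04,"rx":0,"ry":0,"rz":0},{"grip":0.095,"x":0,"y":0,"z":-0.04,"rx":0,"ry":0,"rz":0},{"grip":0.095,"x":0,"y":0,"z":-0.025,"rx":0,"ry":0,"rz":0},{"grip":0.095,"x":0.0095,"y":0.003,"z":0,"rx":0,"ry":0,"rz":0},{"grip":0.095,"x":0.0095,"y":0.003,"z":0,"rx":0,"ry":0,"rz":0},{"grip":0.095,"x":0.0095,"y":0.003,"z":0,"rx":0,"ry":0,"rz":0},{"grip":0.095,"x":0,"y":0,"z":0,"rx":0,"ry":0,"rz":0}]'
python3 - <<'E'
from h import *
p,d=imaging.capture("side");cv2.imwrite("pics/s1.png",cv2.resize(p[140:320,260:500],(800,600)))
E
```

```text
time_s: 2.6
ee_pos: [446.2, -2.4, 71.0]
orientation: [3.106, 0.465, 0.003]
contact_force: [-0.2, -0.3, -0.3]
grip_width: 1.0
grasp_force: 0.0
```

View pics/s1.png

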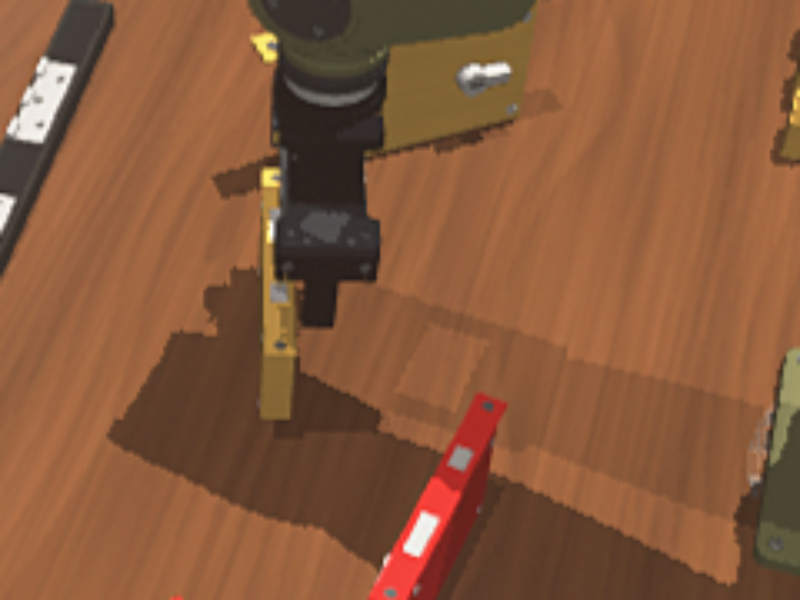

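The fingers sit just behind the upper face of the lock (gripper at about (325,240) in the crop), aligned. Now push it over.

```bash
python3 -m creep '[{"grip":0.095,"x":0.0048,"y":0.0015,"z":0,"rx":0,"ry":0,"rz":0},{"grip":0.095,"x":0.0048,"y":0.0015,"z":0,"rx":0,"ry":0,"rz":0},{"grip":0.095,"x":0.0048,"y":0.0015,"z":0,"rx":0,"ry":0,"rz":0},{"grip":0.095,"x":0.0048,"y":0.0015,"z":0,"rx":0,"ry":0,"rz":0},{"grip":0.095,"x":0.0048,"y":0.0015,"z":0,"rx":0,"ry":0,"rz":0},{"grip":0.095,"x":0.0048,"y":0.0015,"z":0,"rx":0,"ry":0,"rz":0},{"grip":0.095,"x":0.0048,"y":0.0015,"z":0,"rx":0,"ry":0,"rz":0},{"grip":0.095,"x":0.0048,"y":0.0015,"z":0,"rx":0,"ry":0,"rz":0},{"grip":0.095,"x":0,"y":0,"z":0,"rx":0,"ry":0,"rz":0},{"grip":0.095,"x":0,"y":0,"z":0,"rx":0,"ry":0,"rz":0}]'
python3 - <<'E'
from h import *
p,d=imaging.capture("side");cv2.imwrite("pics/s2.png",cv2.resize(p[120:320,200:467],(800,600)))
E
```

```text
time_s: 3.9
ee_pos: [482.9, 9.6, 69.6]
orientation: [-3.107, -0.465, 0.0]
contact_force: [0.5, 0.0, -0.3]
grip_width: 0.999
grasp_force: 0.0
```

View pics/s2.png

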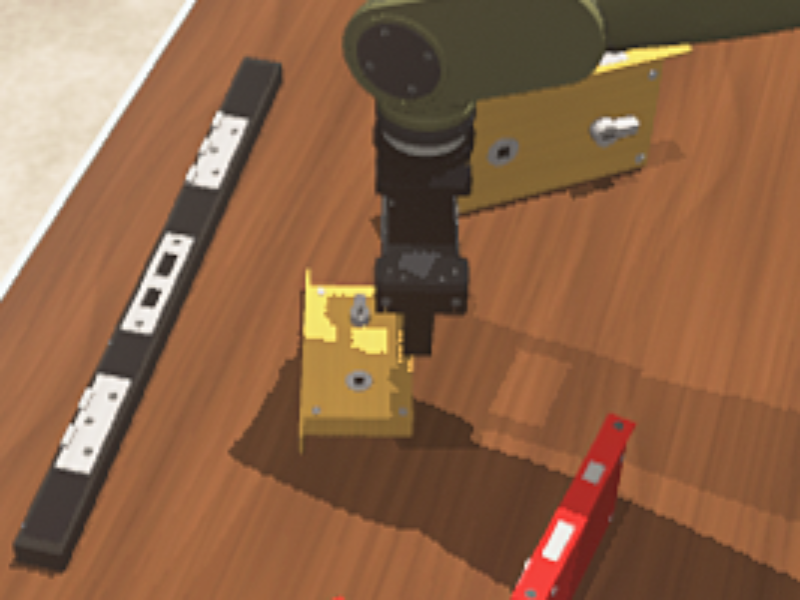

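It now lies flat with the cylinder up (lock at about (355,365) in the crop, strip upper left). I'll back off, turn to the strip's heading and measure both.

```bash
python3 -m creep '[{"grip":0.095,"x":-0.025,"y":-0.006,"z":0,"rx":0,"ry":0,"rz":0},{"grip":0.095,"x":-0.025,"y":-0.006,"z":0,"rx":0,"ry":0,"rz":-4.4},{"grip":0.095,"x":-0.025,"y":-0.006,"z":0,"rx":0,"ry":0,"rz":-4.4},{"grip":0.095,"x":-0.025,"y":0.0,"z":0,"rx":0,"ry":0,"rz":-4.2},{"grip":0.095,"x":0,"y":0,"z":0,"rx":0,"ry":0,"rz":0}]'
python3 - <<'E'
from h import *
p,d=imaging.capture("top");cv2.imwrite("pics/t3.png",cv2.resize(p[130:310,240:480],(800,600)))
cv2.imwrite("pics/t3full.png",p)
h=cv2.cvtColor(p,cv2.COLOR_BGR2HSV)
y=cv2.inRange(h,(20,90,60),(40,255,255));y=cv2.morphologyEx(y,cv2.MORPH_CLOSE,np.ones((11,11)))
r,_=rect(y,"top",22,(310,170,425,300));print(show(r))
print(bot.sense()["orientation"],bot.sense()["ee_pos"])
E
```

```text
time_s: 4.58
ee_pos: [381.9, -8.4, 69.3]
orientation: [3.14, 0.11, 0.0]
contact_force: [0.5, -1.0, -0.6]
grip_width: 1.003
grasp_force: 0.0
(array([571.7, -39.9]), array([47.7, 44.5]), -1.2764)
[3.13943838e+00 1.11002531e-01 2.08823229e-03] [383.04241665  -8.51081577  69.76654319]
```

View pics/t3.png

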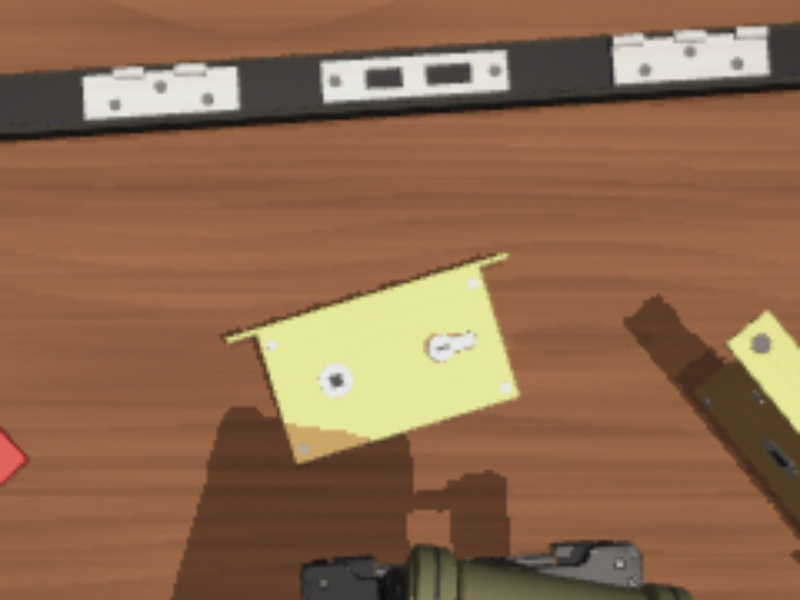

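Flat lock in the crop: forend from (222,340) to (508,256), back corners at (297,464) and (518,395).

Run:
```python
from h import *
u=np.array([[222,338],[508,256],[297,464],[518,395]])*.3+[240,130]
W=ray("top",u,22)[:,:2];print(W.round(1))
f=(W[0]+W[1])/2;b=(W[2]+W[3])/2;print("forend",f,"back",b)
for i,j in((0,1),(2,3)):
    l=W[i]-W[j];print("yaw",np.arctan2(-l[0],l[1]))
print("gap along x", 695.85-.0676*f[1]-f[0])
```

```text
[[543.7 129.1]
 [597.3 -55.7]
 [462.7  80.7]
 [507.3 -61.6]]
forend [570.51194074  36.70187232] back [484.98193409   9.52619905]
yaw 0.28207485662393633
yaw 0.30399155072779155
gap along x 122.85701269066124
```

```bash
python3 -m creep '[{"grip":0.095,"x":0.025,"y":0.012,"z":0,"rx":0,"ry":0,"rz":0},{"grip":0.095,"x":0.025,"y":0.012,"z":0,"rx":0,"ry":0,"rz":0},{"grip":0.095,"x":0,"y":0,"z":-0.02,"rx":0,"ry":0,"rz":0},{"grip":0.095,"x":0,"y":0,"z":-0.02,"rx":0,"ry":0,"rz":0},{"grip":0.095,"x":0,"y":0,"z":-0.01,"rx":0,"ry":0,"rz":0},{"grip":0.095,"x":0,"y":0,"z":-0.008,"rx":0,"ry":0,"rz":0},{"grip":0.095,"x":0,"y":0,"z":0,"rx":0,"ry":0,"rz":0}]'
```

```text
time_s: 5.5
ee_pos: [433.0, 15.5, 11.4]
orientation: [-3.14, -0.11, 0.001]
contact_force: [0.5, -0.5, 0.2]
grip_width: 0.996
grasp_force: 0.0
```

```bash
python3 -m creep '[{"grip":0.095,"x":0.011,"y":0.0007,"z":0,"rx":0,"ry":0,"rz":0},{"grip":0.095,"x":0.011,"y":0.0007,"z":0,"rx":0,"ry":0,"rz":0},{"grip":0.095,"x":0.01,"y":0.0007,"z":0,"rx":0,"ry":0,"rz":0},{"grip":0.095,"x":0.01,"y":0.0007,"z":0,"rx":0,"ry":0,"rz":0},{"grip":0.095,"x":0.01,"y":0.0007,"z":0,"rx":0,"ry":0,"rz":0},{"grip":0.095,"x":0.01,"y":0.0007,"z":0,"rx":0,"ry":0,"rz":0},{"grip":0.095,"x":0.01,"y":0.0007,"z":0,"rx":0,"ry":0,"rz":0},{"grip":0.095,"x":0.01,"y":0.0007,"z":0,"rx":0,"ry":0,"rz":0},{"grip":0.095,"x":0.01,"y":0.0007,"z":0,"rx":0,"ry":0,"rz":0},{"grip":0.095,"x":0.01,"y":0.0007,"z":0,"rx":0,"ry":0,"rz":0},{"grip":0.095,"x":0.01,"y":0.0007,"z":0,"rx":0,"ry":0,"rz":0},{"grip":0.095,"x":0,"y":0,"z":0,"rx":0,"ry":0,"rz":0}]'
python3 - <<'E'
from h import *
p,d=imaging.capture("top");cv2.imwrite("pics/t4.png",cv2.resize(p[130:310,240:480],(800,600)))
E
```

```text
time_s: 7.0
ee_pos: [544.4, 23.4, 11.1]
orientation: [-3.139, -0.11, 0.005]
contact_force: [-4.4, 0.4, -0.0]
grip_width: 1.0
grasp_force: 2.0
```

View pics/t4.png

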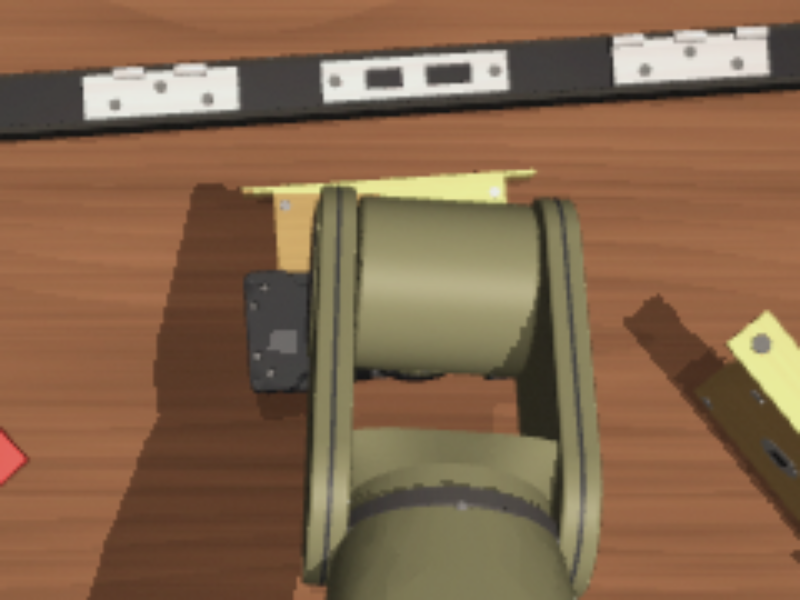

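The forend ((242,188) to (536,171)) is now parallel to the strip, with about 49 mm left. I'll close most of it, then creep on until the force rises.

```bash
python3 -m creep '[{"grip":0.095,"x":0.009,"y":0.0006,"z":0,"rx":0,"ry":0,"rz":0},{"grip":0.095,"x":0.009,"y":0.0006,"z":0,"rx":0,"ry":0,"rz":0},{"grip":0.095,"x":0.009,"y":0.0006,"z":0,"rx":0,"ry":0,"rz":0},{"grip":0.095,"x":0.007,"y":0.0005,"z":0,"rx":0,"ry":0,"rz":0},{"grip":0.095,"x":0.005,"y":0.0003,"z":0,"rx":0,"ry":0,"rz":0},{"grip":0.095,"x":0.003,"y":0.0002,"z":0,"rx":0,"ry":0,"rz":0},{"grip":0.095,"x":0.001,"y":0,"z":0,"rx":0,"ry":0,"rz":0},{"grip":0.095,"x":0,"y":0,"z":0,"rx":0,"ry":0,"rz":0}]'
python3 -m creep '[{"grip":0.095,"x":0.001,"y":0,"z":0,"rx":0,"ry":0,"rz":0},{"grip":0.095,"x":0.001,"y":0,"z":0,"rx":0,"ry":0,"rz":0},{"grip":0.095,"x":0,"y":0,"z":0,"rx":0,"ry":0,"rz":0}]'
python3 -m creep '[{"grip":0.095,"x":0.001,"y":0,"z":0,"rx":0,"ry":0,"rz":0},{"grip":0.095,"x":0.001,"y":0,"z":0,"rx":0,"ry":0,"rz":0},{"grip":0.095,"x":0,"y":0,"z":0,"rx":0,"ry":0,"rz":0}]'
```

```text
time_s: 8.05
ee_pos: [585.8, 26.0, 11.0]
orientation: [-3.14, -0.11, 0.009]
contact_force: [-8.0, -1.0, 4.5]
grip_width: 0.998
grasp_force: 4.3
time_s: 8.43
ee_pos: [587.9, 26.1, 11.0]
orientation: [-3.14, -0.11, 0.009]
contact_force: [-6.7, 0.1, 4.5]
grip_width: 0.996
grasp_force: 4.1
time_s: 8.8
ee_pos: [589.4, 26.1, 11.0]
orientation: [-3.139, -0.11, 0.01]
contact_force: [-9.4, 0.6, 6.3]
grip_width: 0.998
grasp_force: 4.9
```

```bash
python3 -m creep '[{"grip":0.095,"x":0.001,"y":0,"z":0,"rx":0,"ry":0,"rz":0},{"grip":0.095,"x":0.001,"y":0,"z":0,"rx":0,"ry":0,"rz":0},{"grip":0.095,"x":0,"y":0,"z":0,"rx":0,"ry":0,"rz":0}]'
python3 -m creep '[{"grip":0.095,"x":0.001,"y":0,"z":0,"rx":0,"ry":0,"rz":0},{"grip":0.095,"x":0,"y":0,"z":0,"rx":0,"ry":0,"rz":0}]'
python3 - <<'E'
from h import *
p,d=imaging.capture("side");cv2.imwrite("pics/s5.png",cv2.resize(p[120:320,180:447],(800,600)))
E
```

```text
time_s: 9.18
ee_pos: [589.5, 26.1, 11.0]
orientation: [-3.139, -0.11, 0.019]
contact_force: [-15.7, -0.7, 10.8]
grip_width: 0.999
grasp_force: 8.2
time_s: 9.43
ee_pos: [589.5, 26.1, 11.0]
orientation: [-3.139, -0.11, 0.023]
contact_force: [-19.6, -0.9, 13.5]
grip_width: 1.001
grasp_force: 9.8
```

View pics/s5.png

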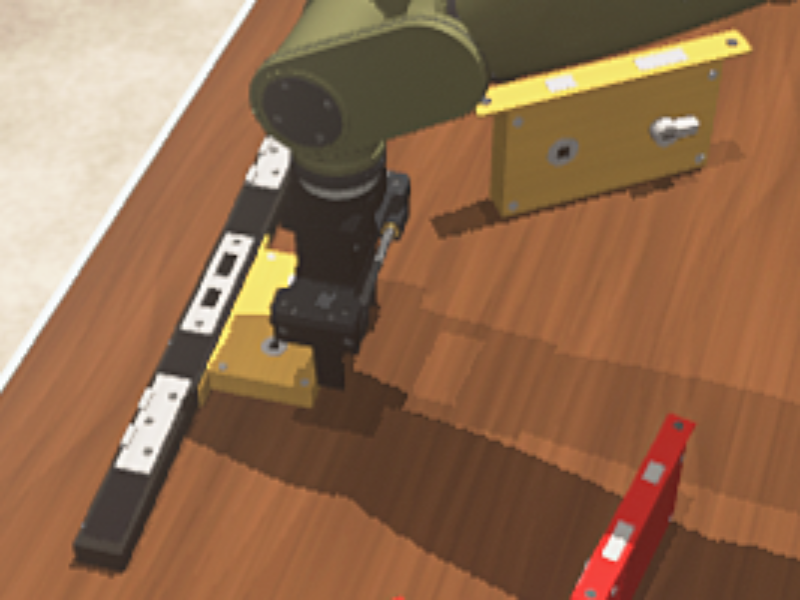

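The forend sits along the strip's front (seam (205,390) to (265,240)), and the tool stalled with the force rising, so it is in contact. Backing off, rising and checking.

```bash
python3 -m creep '[{"grip":0.095,"x":-0.003,"y":0,"z":0,"rx":0,"ry":0,"rz":0},{"grip":0.095,"x":-0.01,"y":-0.0007,"z":0,"rx":0,"ry":0,"rz":0},{"grip":0.095,"x":-0.02,"y":-0.0014,"z":0,"rx":0,"ry":0,"rz":0},{"grip":0.095,"x":-0.03,"y":-0.002,"z":0.02,"rx":0,"ry":0,"rz":0},{"grip":0.095,"x":-0.04,"y":0,"z":0.04,"rx":0,"ry":0,"rz":0},{"grip":0.095,"x":-0.04,"y":0,"z":0.04,"rx":0,"ry":0,"rz":0},{"grip":0.095,"x":-0.04,"y":0,"z":0.04,"rx":0,"ry":0,"rz":0},{"grip":0.095,"x":-0.03,"y":0,"z":0.02,"rx":0,"ry":0,"rz":0},{"grip":0.095,"x":0,"y":0,"z":0,"rx":0,"ry":0,"rz":0},{"grip":0.095,"x":0,"y":0,"z":0,"rx":0,"ry":0,"rz":0}]'
python3 - <<'E'
from h import *
p,d=imaging.capture("top");cv2.imwrite("pics/t6.png",cv2.resize(p[110:290,240:480],(800,600),interpolation=cv2.INTER_CUBIC))
h=cv2.cvtColor(p,cv2.COLOR_BGR2HSV)
y=cv2.inRange(h,(20,60,120),(40,255,255))
pts=[]
for u in range(315,392,2):
    v=np.where(y[140:200,u])[0]
    if len(v):pts.append((u,140+v.min()-.5))
W=ray("top",pts,22);f=np.polyfit(W[:,1],W[:,0],1);print("forend yaw",-np.arctan(f[0]),"x at y=27",np.polyval(f,27),"strip",695.85-.0676*27)
E
```

```text
time_s: 10.72
ee_pos: [382.6, 21.9, 171.5]
orientation: [3.14, 0.11, 0.002]
contact_force: [-1.1, 0.9, -0.2]
grip_width: 1.002
grasp_force: 0.0
forend yaw 0.06960426349373296 x at y=27 693.4283723504143 strip 694.0248
```

View pics/t6.png

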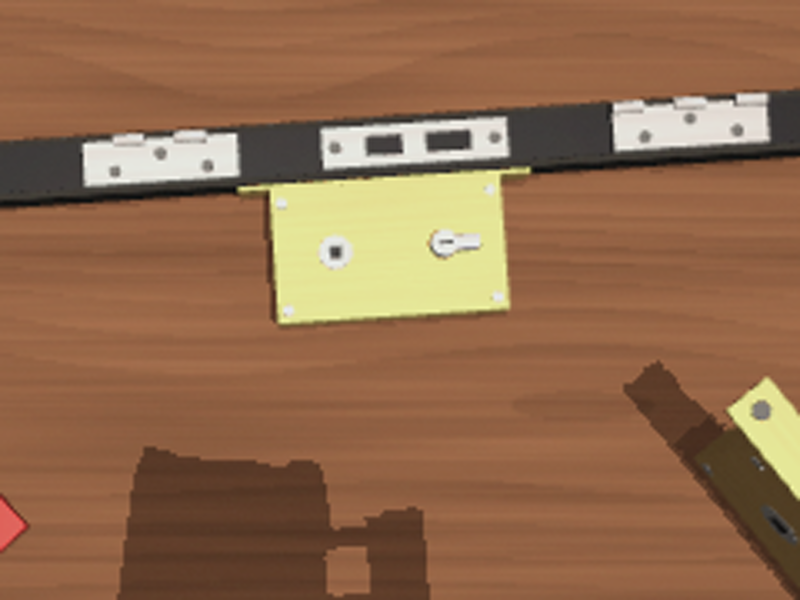

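The forend lies flush on the strip from (240,188) to (530,170), yaw 0.070 against the strip's 0.068. The lock is flat with its cylinder up, the plates haven't moved and the robot is clear.

```bash
python3 -c "
from plant import ticket
print(ticket.sign_off())"
```

```text
the job is handed in; nothing more can be done
None
```

The lock lies flat with its key cylinder up and its forend flush and square against the strip (measured gap 0.6 mm, angle off by about 0.002 rad); the job was handed in after about 11 s of robot time, with no verdict shown.

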